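Dose grinding balls through a sprung-pin dispenser

TASK

Tip all four steel balls from the scoop into the dispenser's wide funnel, so that they drop into the clear tube and rest on the closed pin, then set the scoop down upright on the bench. After that pull the dispenser's sprung plunger fully back by its knob so that all the balls drop into the jar, and keep holding it back: the program finishes while the hand is still holding the plunger back. Leave the tube rack, the tape roll and the timer where they are.

Things in the scene. Friction and masses are not known exactly. Their poses are not given: they have to be found in the camera images.
- scoop_grip (a point): grip point of the scoop, half-way up its upright black handle, 44 mm above its underside. The handle is a plate 12 mm thick (y), 30 mm long (x), 64 mm tall, free on both sides: pinch it across its thickness from above. Axes: x from the handle to the open spout, z up. The loose scoop stands left or right of the dispenser, spout roughly away from the robot
- scoop_lip (a point): middle of the scoop's open pouring lip, 116 mm in front of the handle's centre (scoop x), 13.5 mm above the scoop's underside; axes as scoop_grip
- scoop: straight open steel scoop, 0.09 to 0.16 kg; origin on its underside below the handle, axes as scoop_grip. Channel 42 mm wide (36 inside), side walls 28 mm high; it begins 19 mm in front of the handle's centre, its 3 mm floor is flat to 76 mm, then rises at 15 degrees to the lip. The balls start in it. Carry it level; tipped spout-down by 35 to 50 degrees it empties
- funnel_mouth (a point): centre of the funnel's mouth, level with its rim, 176 mm above the bench. Aluminium funnel 105 mm across (99 inside), narrowing at 45 degrees to the 36 mm bore of the clear tube below. Fixed to the bench. Axes of the dispenser: knob towards -x (roughly to the robot), z up; a column stands at +x below the rim, nothing on the two y sides
- gate (a point): on the tube's axis, 85 mm above the bench, where the plunger's 22 mm steel pin crosses the 36 mm bore; balls rest above it. The tube is 51 mm long above the pin. Axes as funnel_mouth
- jar_floor (a point): centre of the inner floor of the glass jar fixed below the tube, 16 mm above the bench; the jar is 54 mm wide inside and 42 mm deep
- knob (a point): centre of the plunger's round black knob, on the pin's level axis, 85 mm above the bench, 118 mm from the tube's axis when in; moves with the plunger. Knob 24 mm across, 26 mm long along the axis, with a 32 mm flange 5 mm thick at its outer end. Free on both sides and above. A fixed 32 mm barrel ends 28 mm inward of it. Axes as funnel_mouth: pull straight along -x
- plunger (a joint): travel of the sprung plunger in m: 0 pin seated across the tube, 0.046 fully back at its stop (moves along the dispenser's -x). The spring pulls it home with about 2 N at 0, 9 N fully back; let go, it snaps shut. From 0.038 the pin is out of the bore
- ball0: steel grinding ball 14 mm across, 11.5 g, loose, starting in the scoop; origin at its centre
- ball1: steel grinding ball 14 mm across, 11.5 g, loose, starting in the scoop; origin at its centre
- ball2: steel grinding ball 14 mm across, 11.5 g, loose, starting in the scoop; origin at its centre
- ball3: steel grinding ball 14 mm across, 11.5 g, loose, starting in the scoop; origin at its centre
- tip_rack: low cream-white plastic tube rack, 86 x 125 x 22 mm, loose bystander; origin at the centre of its underside
- tape_roll: roll of yellow tape lying flat, 62 mm across, 19 mm high, loose bystander; origin at the centre of its underside
- timer: small white bench timer standing upright, 24 x 68 x 58 mm, loose bystander; origin at the centre of its underside

How it is judged:
By the outcome, as a careful person would: the job done as asked, in the order asked, and still so for the second after the job is handed in, while the arm keeps its last pose, push and grip.
It also fails if it takes over 72 s, if anything falls off the work surface, if the arm or the gripper's body presses on something with over 40 N, if the wrist force passes 120 N, or if a joint passes its speed limit or range.

ROBOT

A 6-joint arm with a two-finger parallel gripper is mounted at the origin on a cart in front of the work surface, level with it; the furniture and walls round the work are solid. World frame = base frame: x ahead of the robot, y to its left, z up, the work surface at z = 0. Lengths are in mm, angles in rad, forces in N, time in s.
With the tool pointing down it reaches from about 300 to 775 mm from the base axis. Payload 14.6 kg.
Tool frame: the origin (TCP) lies at the very end of the fingers, on their centre line; the grasp point (between the pads) lies 19 mm behind it; z points along the fingers, y is the line along which they close (so a half turn about z gives the same grasp; the last joint's range is limited). The gripper opens to 94 mm and grips with 3 to 60 N. Pads are 16 mm wide; open, the fingers measure 119 mm over their backs; the gripper's body (75 mm by 177 mm) begins 78 mm behind the grasp point.
Start: joints at [-1.271, 0.3, 1.521, -0, 1.321, -0.067], TCP at [197.239, -513.406, 205.446] pointing down, gripper open.
Joint ranges: [-3.03, 3.03], [-0.79, 2.21], [0.23, 2.52], [-1.04, 4.18], [0, 3.07], [-2.55, 2.55]. Speed limits (rad/s): [2.22, 2.22, 2.57, 3.14, 3.14, 3.14].

INTERFACE

Orientations are given as [roll, pitch, yaw] about the fixed x, y, z axes, in that order (R = Rz(yaw) Ry(pitch) Rx(roll)).
In Python, from cell import manip, eyes, ticket gives the robot as it stands. The module is installed in compiled form; this text tells all that it offers.
- The arm moves only by the tool arm_command, never from a script. Its argument "plan" is a list of rows, each a list of 5 numbers: the opening, from -1 (shut) to 1 (fully open), then the shift along the tool's x, y, z in m, then the turn about the tool's z in rad. In form: [[jaw, dx, dy, dz, roll], ...]. A call has 1 to 20 rows; each row shifts and turns the commanded pose from where the row before left it, along the tool's axes as they then stand; what a row does not reach is not made up. A row lasts 1/8 s, in which the tool goes at most 62.5 mm and 10.7 degrees, less where a joint would pass 70% of its speed; a pose out of reach is approached as far as the arm can. A call is refused whole if a number of a shift passes 0.0625 or a number of a turn 0.188, either way. A call with a gripper value outside its range is refused whole. The fingers move at their own pace and stop on an object; "newtons" is the grip in N (left out, the last holds). Time passes only in rows, so rows that do not move let the fingers close. It gives the time, the measured TCP pose, the force, the opening and the grip force at its end, in the units of the state.
- manip.read_state(): the state, without advancing time (a new reading comes with each control period).
- eyes.camera(name): name is "scene" or "top" or "wrist"; returns a dict with "img" (420x560x3 uint8, blue, green, red), "z_map" (420x560 float32, mm along the optical axis (not along the pixel's ray), 0 where there is no reading), "fx", "fy", "cx", "cy" (pixels), "eye" and "orientation" of the camera in the world. Camera axes: x right, y down, z forward; pixel columns grow to the right and rows downward; lengths in mm; the calibration is good to about 2 mm. A picture is of the moment at which its call begins.
- ticket.sign_off(): hands the job in; it is judged then, once.
The state is a dict: "clock": time; "joints": joint angles; "qd": joint speeds; "effort": joint torques, N m; "eef_pos": TCP position; "eef_rot": TCP orientation; "wrist_force": force on the tool from outside, world axes, zero at the start; "moment": the same for the moment, N m; "finger_gap": finger opening in mm; "finger_force": force on a finger pad.
Only numpy, scipy, OpenCV 4.12 (cv2) and the standard library are available. Lean on these libraries where they do the work, as an engineer would, in place of code of your own. Each camera call takes 0.05 s, during which the arm holds its last target. There are 200 camera calls.

## Working session

There is one attempt and no reset: what is moved stays moved. The work goes in short steps, Python scripts to look and compute and a tool call to move; the robot and the scene stay as the last step left them, time stands still between calls to the robot, and variables do not carry over. Pictures are saved under pics/ and viewed, at most 10 in all, crops included, and the job is handed in when it is done.

Besides the shell and the picture viewer there is one more tool, called by a JSON object that holds its "method" and its "body", one argument or row to a line. arm_command: Moves the arm, as the interface text tells. Its arguments: {"type":"object","properties":{"plan":{"type":"array"},"newtons":{"type":"number"}},"required":["plan"]}

```bash
mkdir -p pics; cat > h.py <<'E'
from cell import manip, eyes, ticket
import numpy as np, cv2
from scipy.spatial.transform import Rotation as R
def cam(n):
    c=eyes.camera(n); o=np.array(c["orientation"],float)
    c["R"]=o if o.shape==(3,3) else R.from_euler("xyz",o).as_matrix()
    return c
def cloud(c):
    z=c["z_map"]; v,u=np.mgrid[:z.shape[0],:z.shape[1]]
    p=np.stack([(u-c["cx"])/c["fx"]*z,(v-c["cy"])/c["fy"]*z,z],-1)
    return p@c["R"].T+np.array(c["eye"])
def ray(c,u,v,h):
    d=c["R"]@np.array([(u-c["cx"])/c["fx"],(v-c["cy"])/c["fy"],1]); e=np.array(c["eye"])
    return e+d*(h-e[2])/d[2]
E
python3 - <<'E'
from h import *
s=manip.read_state(); print(s)
for n in ("top","scene"):
    c=cam(n); print(n,c["eye"],c["orientation"],c["fx"],c["cx"],c["cy"]); cv2.imwrite(f"pics/{n}0.png",c["img"])
    np.savez(f"{n}0.npz",**c)
E
```

```text
{'clock': 0.0, 'joints': array([-1.27060094e+00,  3.00450350e-01,  1.52160532e+00, -5.17562625e-06,
        1.32066698e+00, -6.65847519e-02]), 'qd': array([-8.00753771e-04, -4.66529379e-05,  4.40122887e-04, -1.83439906e-04,
        1.12363301e-03,  1.17098557e-03]), 'effort': array([ 1.34010730e-03, -5.31801724e+01, -3.52733302e+01,  7.09013594e-02,
        2.43357383e-02, -5.32563092e-05]), 'eef_pos': array([ 197.16189653, -513.16335802,  204.88744998]), 'eef_rot': array([-3.14046482e+00, -7.01831856e-05,  3.66781378e-01]), 'wrist_force': array([0.2292571 , 0.11073888, 0.41420399]), 'moment': array([-0.00211502, -0.00806153, -0.0188703 ]), 'finger_force': 0.0, 'finger_gap': 93.80760301509557}
top [ 436.52919536  107.29093484 1294.05395243] [-3.04170348 -0.02876234 -1.59041719] 473.3965179878319 277.8968187304342 211.8057942306244
scene [ 16.53450898 915.72453879 884.36248934] [-2.22263785  0.00961925 -2.5773322 ] 476.6190246145324 277.6894540693981 210.10862482360253
```

View pics/top0.png

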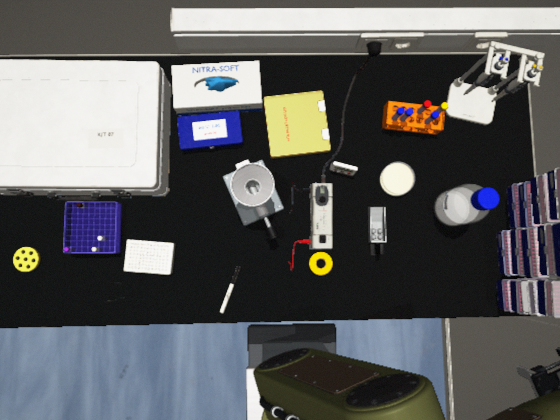

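View pics/scene0.png

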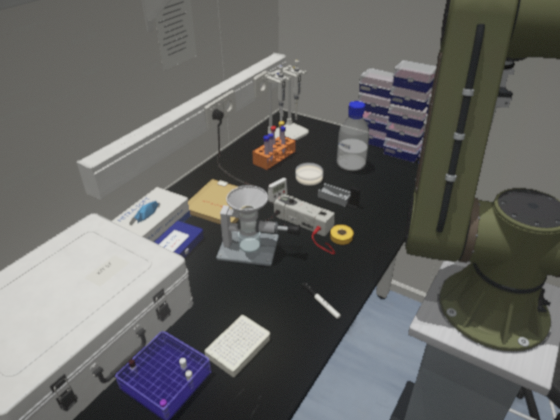

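The top view shows the funnel at (253,184), the knob near (271,236), and the scoop at (377,225) with its spout up (+x) and handle at (377,250). The tape is at (320,264), the timer at (344,169), and the rack at (149,257). A balance or power strip lies at (321,215), between the dispenser and the scoop.

```bash
python3 - <<'E'
from h import *
c=dict(np.load("top0.npz")); P=cloud(c)
im=c["img"]
cv2.imwrite("pics/topcrop.png",cv2.resize(im[130:290,210:410],None,fx=4,fy=4,interpolation=cv2.INTER_CUBIC)[:600,:800])
for n,u,v,h in [("funnel",253,184,176),("knob",271,236,85),("handle",377,250,76),("spout",377,209,28),("tape",320,264,19),("timer",344,168,58)]:
    print(n,ray(c,u,v,h).round(0),P[v,u].round(0))
# rim
m=(P[...,2]>165)&(P[...,2]<190)&(abs(P[...,0]-ray(c,253,184,176)[0])<75)&(abs(P[...,1]-ray(c,253,184,176)[1])<75)
v,u=np.nonzero(m); 
pts=P[m][:,:2].astype(np.float32); print("rim",cv2.minEnclosingCircle(pts),len(pts))
def reg(u0,u1,v0,v1,z0,z1):
    Q=P[v0:v1,u0:u1].reshape(-1,3); Q=Q[(Q[:,2]>z0)&(Q[:,2]<z1)]
    return Q
for nm,a in dict(scoop=(360,395,195,265,8,100),handle=(360,395,235,265,40,100),chan=(360,395,195,245,10,40),knob=(255,290,215,250,70,110),strip=(300,335,170,255,5,150),timer=(325,362,155,182,5,100)).items():
    Q=reg(*a)
    if len(Q)<5: print(nm,len(Q)); continue
    print(nm,len(Q),cv2.minAreaRect(Q[:,:2].astype(np.float32)),Q.min(0).round(),Q.max(0).round(), np.median(Q,0).round())
E
```

```text
funnel [616. 131. 176.] [629. 133.  95.]
knob [495.  89.  85.] [495.  89.  96.]
handle [ 455. -184.   76.] [ 455. -193.   41.]
spout [ 566. -200.   28.] [ 568. -204.   11.]
tape [421. -42.  19.] [421. -44.   3.]
timer [ 674. -109.   58.] [ 675. -110.   51.]
rim ((616.3756103515625, 134.40528869628906), 52.56754684448242) 481
scoop 538 ((516.3281860351562, -201.12066650390625), (91.45714569091797, 183.71475219726562), 87.13440704345703) [ 427. -251.    8.] [ 606. -155.   69.] [ 509. -195.   19.]
handle 79 ((458.6482238769531, -197.37698364257812), (12.011199951171875, 29.090293884277344), 87.06361389160156) [ 444. -204.   41.] [ 473. -191.   69.] [ 458. -195.   63.]
chan 361 ((542.777099609375, -202.64300537109375), (62.36670684814453, 144.90988159179688), 75.1662368774414) [ 471. -251.   10.] [ 605. -177.   34.] [ 518. -199.   18.]
knob 192 ((522.624267578125, 95.06682586669922), (68.87480163574219, 29.912599563598633), 22.18517303466797) [487.  69.  72.] [549. 121. 106.] [513.  94.  95.]
strip 1700 ((563.7537841796875, -38.762996673583984), (96.10382843017578, 232.22720336914062), 88.60755157470703) [447. -89.   5.] [679.  11.  73.] [550. -41.  56.]
timer 314 ((684.147216796875, -114.15789794921875), (102.01897430419922, 73.30030822753906), 89.27421569824219) [ 647. -165.    5.] [721. -63.  66.] [ 679. -105.   37.]
```

View pics/topcrop.png

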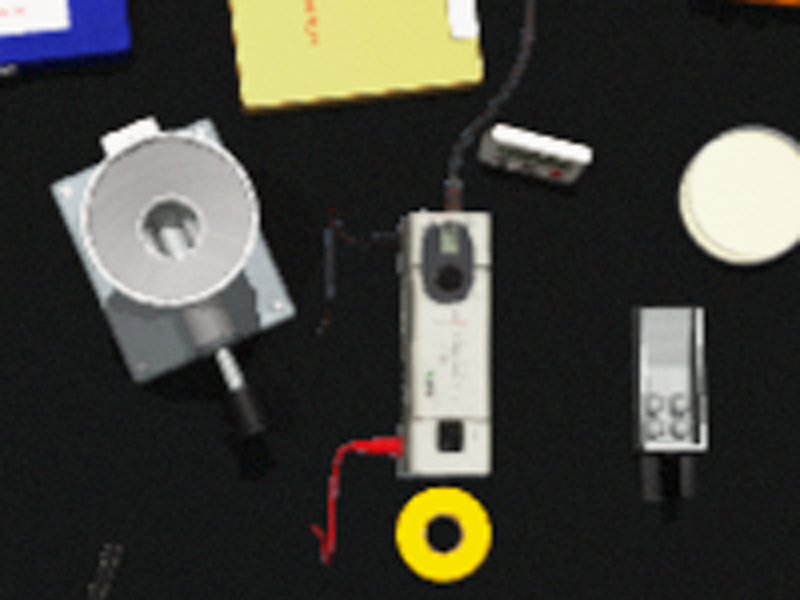

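The crop puts the scoop channel at about (668,380) with the four balls near (665,415) and the handle below it at (668,480). The knob is at (243,410) and the funnel centre at (170,220). The tool can only turn about its own vertical axis. To tip the scoop I will therefore rest its channel on the near funnel rim, grip the handle lightly, and raise the hand so the scoop pivots in the pads.

{"method": "arm_command", "body": {
  "plan": [
    [1, 0, 0, 0, 0.122],
    [1, 0, 0, 0, 0.122],
    [1, 0, 0, 0, 0.122],
    [1, 0.032, -0.0395, 0.0044, 0],
    [1, 0.032, -0.0395, 0.0044, 0],
    [1, 0.032, -0.0395, 0.0044, 0],
    [1, 0.032, -0.0395, 0.0044, 0],
    [1, 0.032, -0.0395, 0.0044, 0],
    [1, 0.032, -0.0395, 0.0044, 0],
    [1, 0.032, -0.0395, 0.0044, 0],
    [1, 0.032, -0.0395, 0.0044, 0],
    [1, 0, 0, 0, 0],
    [1, 0, 0, 0, 0]
  ],
  "newtons": 45
}}

```text
clock: 1.72
eef_pos: [452.7, -197.4, 170.1]
eef_rot: [-3.142, 0.001, 0.001]
wrist_force: [-0.3, -0.6, 1.1]
finger_gap: 93.9
finger_force: 0.0
```

```bash
python3 - <<'E'
from h import *
s=manip.read_state(); print(s["eef_pos"],s["eef_rot"],s["joints"])
c=cam("wrist"); print(c["eye"],c["R"].round(2)); cv2.imwrite("pics/w1.png",c["img"]); np.savez("w1.npz",**c)
P=cloud(c); 
Q=P[(P[...,2]>60)&(P[...,2]<82)&(abs(P[...,0]-458)<30)&(abs(P[...,1]+197)<20)]
print("handle top",len(Q),cv2.minAreaRect(Q[:,:2].astype(np.float32)) if len(Q)>5 else 0)
Q=P[(P[...,2]>20)&(P[...,2]<36)&(P[...,0]>470)&(P[...,0]<590)&(abs(P[...,1]+200)<32)]
print("walls",len(Q),cv2.minAreaRect(Q[:,:2].astype(np.float32)) if len(Q)>5 else 0)
E
```

```text
[ 452.67374747 -197.42442726  170.07691984] [-3.14151208e+00  5.25800891e-04  1.16586984e-03] [-4.85342949e-01  2.08977166e-01  1.72067746e+00 -1.86456730e-04
  1.21244049e+00  1.08435297e+00]
[ 535.27826029 -197.2893965   350.18130761] [[ 0.   -0.96 -0.29]
 [-1.   -0.   -0.  ]
 [ 0.    0.29 -0.96]]
handle top 386 ((458.3077392578125, -201.1966552734375), (11.269709587097168, 30.332624435424805), 89.99081420898438)
walls 983 ((522.1078491210938, -201.55393981933594), (41.87855529785156, 102.02560424804688), 89.26361083984375)
```

{"method": "arm_command", "body": {
  "plan": [
    [1, 0.0056, 0.004, 0, 0],
    [1, 0, 0, 0.024, 0],
    [1, 0, 0, 0.024, 0],
    [1, 0, 0, 0.024, 0],
    [1, 0, 0, 0.024, 0],
    [1, 0, 0, 0.024, 0],
    [1, 0, 0, 0.015, 0],
    [1, 0, 0, 0.01, 0],
    [0, 0, 0, 0, 0],
    [-0.5, 0, 0, 0, 0],
    [-1, 0, 0, 0, 0],
    [-1, 0, 0, 0, 0],
    [-1, 0, 0, 0, 0],
    [-1, 0, 0, 0, 0],
    [-1, 0, 0, 0, 0],
    [-1, 0, 0, 0, 0]
  ],
  "newtons": 45
}}

```text
clock: 3.78
eef_pos: [458.6, -201.2, 25.2]
eef_rot: [-3.142, -0.0, 0.001]
wrist_force: [-0.0, 1.1, 0.7]
finger_gap: 17.4
finger_force: 0.0
```

{"method": "arm_command", "body": {
  "plan": [
    [-1, 0, 0, 0, 0],
    [-1, 0, 0, 0, 0],
    [-1, 0, 0, 0, 0],
    [-1, 0, 0, -0.005, 0],
    [-1, 0, 0, -0.01, 0],
    [-1, 0, 0, -0.015, 0],
    [-1, 0, 0, -0.015, 0],
    [-1, 0, 0, 0, 0]
  ],
  "newtons": 45
}}

```text
clock: 4.78
eef_pos: [459.3, -201.6, 71.8]
eef_rot: [3.14, -0.002, 0.001]
wrist_force: [0.3, -0.4, -1.5]
finger_gap: 11.3
finger_force: 45.0
```

```bash
cat > tilt.py <<'E'
from h import *
import sys
s=manip.read_state(); g=np.array(s["eef_pos"]); print(s["clock"],g.round(1),np.array(s["wrist_force"]).round(1),s["finger_gap"],s["finger_force"])
c=cam("wrist"); cv2.imwrite(f"pics/{sys.argv[1]}.png",c["img"])
P=cloud(c); G=g+[0,0,19]; D=P-G
# wall tops / channel points in front of the hand: profile of highest z along x
m=(abs(D[...,1])<24)&(D[...,0]>14)&(D[...,0]<135)&(D[...,2]<20)&(D[...,2]>-130)
Q=D[m]
for a in range(15,135,15):
    q=Q[(Q[:,0]>=a)&(Q[:,0]<a+15)]
    if len(q): print(a,len(q),"z pct 5,50,97",np.percentile(q[:,2],[5,50,97]).round(0),"y",np.percentile(q[:,1],[2,98]).round(0))
E
python3 tilt.py w2
```

```text
4.775 [ 459.3 -201.6   71.8] [ 0.3 -0.4 -1.5] 11.305199265842713 44.99947786331177
15 1836 z pct 5,50,97 [-41. -25. -14.] y [-20.  19.]
30 1771 z pct 5,50,97 [-41. -30. -15.] y [-20.  20.]
45 1964 z pct 5,50,97 [-41. -30. -15.] y [-20.  20.]
60 1921 z pct 5,50,97 [-41. -40. -15.] y [-20.  20.]
75 2113 z pct 5,50,97 [-40. -38. -15.] y [-20.  20.]
90 2310 z pct 5,50,97 [-37. -34. -15.] y [-20.  20.]
105 1771 z pct 5,50,97 [-33. -31. -15.] y [-20.  20.]
120 890 z pct 5,50,97 [-91. -90. -89.] y [-23.  23.]
```

{"method": "arm_command", "body": {
  "plan": [
    [-1, 0, 0, -0.012, 0],
    [-1, 0, 0, -0.025, 0],
    [-1, 0, 0, -0.025, 0],
    [-1, 0, 0, -0.025, 0],
    [-1, 0, 0, -0.025, 0],
    [-1, 0, 0, -0.025, 0],
    [-1, 0, 0, -0.016, 0],
    [-1, 0, 0, -0.01, 0]
  ],
  "newtons": 45
}}

```text
clock: 5.82
eef_pos: [458.6, -201.2, 233.9]
eef_rot: [3.142, -0.0, 0.001]
wrist_force: [-0.1, 0.8, -2.1]
finger_gap: 12.0
finger_force: 45.0
```

{"method": "arm_command", "body": {
  "plan": [
    [-1, 0.0025, -0.012, 0, 0],
    [-1, 0.0045, -0.024, 0, 0],
    [-1, 0.005, -0.024, 0, 0],
    [-1, 0.005, -0.024, 0, 0],
    [-1, 0.005, -0.024, 0, 0],
    [-1, 0.005, -0.024, 0, 0],
    [-1, 0.005, -0.024, 0, 0],
    [-1, 0.005, -0.024, 0, 0],
    [-1, 0.005, -0.024, 0, 0],
    [-1, 0.005, -0.024, 0, 0],
    [-1, 0.005, -0.024, 0, 0],
    [-1, 0.005, -0.024, 0, 0],
    [-1, 0.005, -0.024, 0, 0],
    [-1, 0.004, -0.022, 0, 0],
    [-1, 0.002, -0.012, 0, 0],
    [-1, 0, 0, 0, 0],
    [-1, 0, 0, 0, 0]
  ]
}}

```text
clock: 7.95
eef_pos: [526.2, 132.4, 233.1]
eef_rot: [3.141, 0.0, 0.0]
wrist_force: [-0.9, 0.1, -0.5]
finger_gap: 11.8
finger_force: 45.0
```

```bash
python3 tilt.py w3; python3 - <<'E'
from h import *
c=cam("wrist"); P=cloud(c)
m=(P[...,2]>168)&(P[...,2]<184)&(P[...,0]>540)
Q=P[m]; print(len(Q),Q.min(0),Q.max(0))
from scipy.optimize import least_squares
# outer rim: fit a circle of top-most rim points
T=P[(P[...,2]>172)&(P[...,2]<182)&(P[...,0]>540)&(P[...,0]<690)&(abs(P[...,1]-134)<70)]
f=lambda p: np.hypot(T[:,0]-p[0],T[:,1]-p[1])-p[2]
r=least_squares(f,[616,134,50],loss="soft_l1"); print(r.x,len(T),np.median(T[:,2]))
E
```

```text
7.95 [526.2 132.4 233.1] [-0.9  0.1 -0.5] 11.806200716822781 44.999393820762634
15 1848 z pct 5,50,97 [-41. -25. -15.] y [-20.  19.]
30 1770 z pct 5,50,97 [-41. -30. -15.] y [-20.  20.]
45 1973 z pct 5,50,97 [-41. -30. -15.] y [-20.  20.]
60 1962 z pct 5,50,97 [-41. -40. -15.] y [-20.  20.]
75 2098 z pct 5,50,97 [-41. -38. -15.] y [-20.  20.]
90 2301 z pct 5,50,97 [-37. -34. -15.] y [-20.  20.]
105 1776 z pct 5,50,97 [-33. -31. -15.] y [-20.  20.]
120 1170 z pct 5,50,97 [-92. -86. -77.] y [-23.  23.]
4179 [571.86466724  80.36074296 168.00076857] [667.94090114 184.58329247 179.23273825]
[615.38588822 132.56066013  50.2941633 ] 2206 176.3406712748024
```

View pics/w3.png

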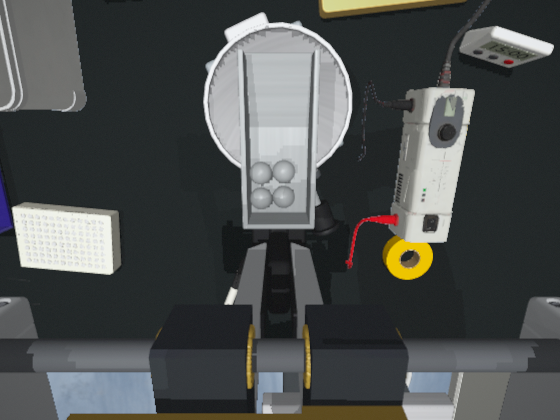

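The wrist view shows the scoop level over the funnel. The four balls are at its back end, around (272,185), and the lip at (280,55) is inside the rim (x 205–352, y 25–175). Next I lower it to just above the near rim and relax the grip.

{"method": "arm_command", "body": {
  "plan": [
    [-1, 0.004, 0, 0.01, 0],
    [-1, 0, 0, 0.012, 0],
    [-1, 0, 0, 0.008, 0],
    [-1, 0, 0, 0, 0]
  ],
  "newtons": 45
}}

```text
clock: 8.55
eef_pos: [530.1, 132.8, 202.6]
eef_rot: [3.141, 0.001, 0.001]
wrist_force: [-0.3, 0.3, -2.3]
finger_gap: 11.6
finger_force: 45.0
```

{"method": "arm_command", "body": {
  "plan": [
    [-1, 0, 0, 0, 0],
    [-1, 0, 0, 0, 0],
    [-1, 0, 0, -0.004, 0],
    [-1, 0, 0, -0.004, 0],
    [-1, 0, 0, 0, 0]
  ],
  "newtons": 10
}}

```text
clock: 9.18
eef_pos: [530.5, 132.9, 211.8]
eef_rot: [-3.141, -0.001, 0.001]
wrist_force: [-0.2, 0.1, -0.9]
finger_gap: 12.0
finger_force: 10.0
```

```bash
python3 tilt.py w4
```

```text
9.175 [530.5 132.9 211.8] [-0.2  0.1 -0.9] 11.998726630867289 9.99987781047821
15 1835 z pct 5,50,97 [-41. -25. -14.] y [-20.  20.]
30 1765 z pct 5,50,97 [-41. -30. -15.] y [-20.  20.]
45 1976 z pct 5,50,97 [-41. -30. -15.] y [-20.  20.]
60 1947 z pct 5,50,97 [-41. -40. -15.] y [-20.  20.]
75 2106 z pct 5,50,97 [-40. -38. -15.] y [-20.  20.]
90 2294 z pct 5,50,97 [-37. -34. -15.] y [-20.  20.]
105 1767 z pct 5,50,97 [-33. -31. -15.] y [-20.  20.]
120 2018 z pct 5,50,97 [-70. -62. -53.] y [-23.  23.]
```

{"method": "arm_command", "body": {
  "plan": [
    [-1, 0, 0, 0.004, 0],
    [-1, 0, 0, 0, 0],
    [-1, 0, 0, 0, 0],
    [-1, 0, 0, 0, 0]
  ],
  "newtons": 5
}}

```text
clock: 9.72
eef_pos: [530.4, 132.9, 207.3]
eef_rot: [-3.142, -0.0, 0.001]
wrist_force: [1.0, -0.1, -1.4]
finger_gap: 12.4
finger_force: 5.0
```

```bash
python3 tilt.py w5
```

```text
9.725 [530.4 132.9 207.3] [ 1.  -0.1 -1.4] 12.407716360175353 4.999936670064926
15 1834 z pct 5,50,97 [-41. -26. -14.] y [-20.  20.]
30 1767 z pct 5,50,97 [-41. -30. -15.] y [-20.  20.]
45 1977 z pct 5,50,97 [-41. -30. -15.] y [-20.  20.]
60 1964 z pct 5,50,97 [-41. -40. -15.] y [-20.  20.]
75 2095 z pct 5,50,97 [-40. -38. -15.] y [-20.  20.]
90 2297 z pct 5,50,97 [-37. -34. -15.] y [-20.  20.]
105 1774 z pct 5,50,97 [-33. -31. -15.] y [-20.  20.]
120 2235 z pct 5,50,97 [-66. -58. -49.] y [-23.  23.]
```

{"method": "arm_command", "body": {
  "plan": [
    [-1, 0, 0, 0.003, 0],
    [-1, 0, 0, 0, 0],
    [-1, 0, 0, 0, 0],
    [-1, 0, 0, 0, 0]
  ],
  "newtons": 3
}}

```text
clock: 10.28
eef_pos: [530.3, 132.9, 204.2]
eef_rot: [3.142, 0.0, 0.001]
wrist_force: [0.3, 0.1, -1.3]
finger_gap: 11.7
finger_force: 3.0
```

```bash
python3 tilt.py w6
```

```text
10.275 [530.3 132.9 204.2] [ 0.3  0.1 -1.3] 11.683112846616623 3.000100739300251
15 1966 z pct 5,50,97 [-43. -30.  14.] y [-20.  19.]
30 1740 z pct 5,50,97 [-44. -33. -18.] y [-20.  20.]
45 1933 z pct 5,50,97 [-45. -35. -19.] y [-20.  20.]
60 1864 z pct 5,50,97 [-46. -45. -20.] y [-20.  20.]
75 1957 z pct 5,50,97 [-45. -43. -21.] y [-20.  20.]
90 2178 z pct 5,50,97 [-42. -40. -22.] y [-20.  20.]
105 1529 z pct 5,50,97 [-68. -39. -23.] y [-21.  20.]
120 2627 z pct 5,50,97 [-65. -56. -46.] y [-23.  23.]
```

At 3 N the scoop pivots gently, about 4° so far, and rests on the rim. I'll raise the hand slowly and keep watching it.

{"method": "arm_command", "body": {
  "plan": [
    [-1, 0, 0, -0.003, 0],
    [-1, 0, 0, -0.003, 0],
    [-1, 0, 0, -0.003, 0],
    [-1, 0, 0, -0.003, 0],
    [-1, 0, 0, 0, 0],
    [-1, 0, 0, 0, 0]
  ],
  "newtons": 3
}}

```text
clock: 11.08
eef_pos: [530.4, 132.9, 216.5]
eef_rot: [-3.142, -0.001, 0.001]
wrist_force: [0.0, -0.4, 1.2]
finger_gap: 12.2
finger_force: 3.0
```

```bash
python3 tilt.py w7
```

```text
11.075 [530.4 132.9 216.5] [ 0.  -0.4  1.2] 12.172753794007901 3.0000943690538406
15 1816 z pct 5,50,97 [-53. -50.  14.] y [-20.  20.]
30 1587 z pct 5,50,97 [-58. -55. -28.] y [-20.  20.]
45 1542 z pct 5,50,97 [-62. -59. -33.] y [-20.  20.]
60 1576 z pct 5,50,97 [-64. -62. -37.] y [-20.  20.]
75 1607 z pct 5,50,97 [-64. -52. -42.] y [-20.  20.]
90 1440 z pct 5,50,97 [-65. -52. -46.] y [-20.  20.]
105 1665 z pct 5,50,97 [-94. -84. -75.] y [-23.  23.]
120 2289 z pct 5,50,97 [-78. -68. -58.] y [-23.  23.]
```

{"method": "arm_command", "body": {
  "plan": [
    [-1, 0, 0, -0.003, 0],
    [-1, 0, 0, -0.003, 0],
    [-1, 0, 0, -0.003, 0],
    [-1, 0, 0, -0.003, 0],
    [-1, 0, 0, -0.003, 0],
    [-1, 0, 0, -0.003, 0],
    [-1, 0, 0, 0, 0],
    [-1, 0, 0, 0, 0],
    [-1, 0, 0, 0, 0]
  ],
  "newtons": 3
}}

```text
clock: 12.25
eef_pos: [530.3, 132.8, 234.2]
eef_rot: [3.142, 0.0, 0.001]
wrist_force: [-0.4, 0.1, -2.1]
finger_gap: 12.3
finger_force: 3.0
```

```bash
python3 tilt.py w8
```

```text
12.25 [530.3 132.8 234.2] [-0.4  0.1 -2.1] 12.33949491220077 2.99987331032753
15 1769 z pct 5,50,97 [-60. -55.  12.] y [-20.  20.]
30 1505 z pct 5,50,97 [-67. -63. -35.] y [-20.  20.]
45 1481 z pct 5,50,97 [-72. -69. -41.] y [-20.  20.]
60 1380 z pct 5,50,97 [-74. -72. -48.] y [-20.  20.]
75 1428 z pct 5,50,97 [-76. -74. -54.] y [-20.  20.]
90 918 z pct 5,50,97 [-117. -110.  -60.] y [-22.  22.]
105 1504 z pct 5,50,97 [-113. -102.  -93.] y [-23.  23.]
120 1932 z pct 5,50,97 [-95. -86. -76.] y [-23.  23.]
```

View pics/w8.png

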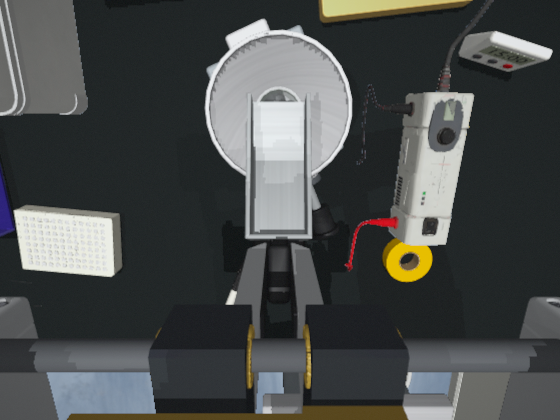

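The scoop is empty and the four balls are out of the channel. I'll lower onto the rim to level it again, then check the tube.

{"method": "arm_command", "body": {
  "plan": [
    [-1, 0, 0, 0.004, 0],
    [-1, 0, 0, 0.004, 0],
    [-1, 0, 0, 0.004, 0],
    [-1, 0, 0, 0.004, 0],
    [-1, 0, 0, 0.004, 0],
    [-1, 0, 0, 0.004, 0],
    [-1, 0, 0, 0.004, 0],
    [-1, 0, 0, 0.003, 0],
    [-1, 0, 0, 0.0025, 0],
    [-1, 0, 0, 0, 0]
  ],
  "newtons": 3
}}

```text
clock: 13.55
eef_pos: [530.3, 132.8, 200.4]
eef_rot: [3.142, 0.0, 0.001]
wrist_force: [1.1, 0.4, -0.6]
finger_gap: 11.7
finger_force: 3.0
```

```bash
python3 tilt.py w9; python3 - <<'E'
from h import *
c=cam("scene"); cv2.imwrite("pics/s9.png",cv2.resize(c["img"][150:290,180:340],None,fx=4,fy=4,interpolation=cv2.INTER_CUBIC))
E
```

```text
13.55 [530.3 132.8 200.4] [ 1.1  0.4 -0.6] 11.702868717946696 2.9999173432588577
15 2417 z pct 5,50,97 [-40. -37. -14.] y [-20.  19.]
30 1736 z pct 5,50,97 [-41. -39. -14.] y [-20.  20.]
45 1852 z pct 5,50,97 [-41. -39. -14.] y [-20.  20.]
60 1932 z pct 5,50,97 [-41. -39. -14.] y [-20.  20.]
75 2139 z pct 5,50,97 [-39. -36. -15.] y [-20.  20.]
90 2302 z pct 5,50,97 [-35. -33. -15.] y [-20.  20.]
105 1522 z pct 5,50,97 [-67. -32. -15.] y [-22.  22.]
120 2762 z pct 5,50,97 [-62. -52. -42.] y [-23.  23.]
```

View pics/s9.png

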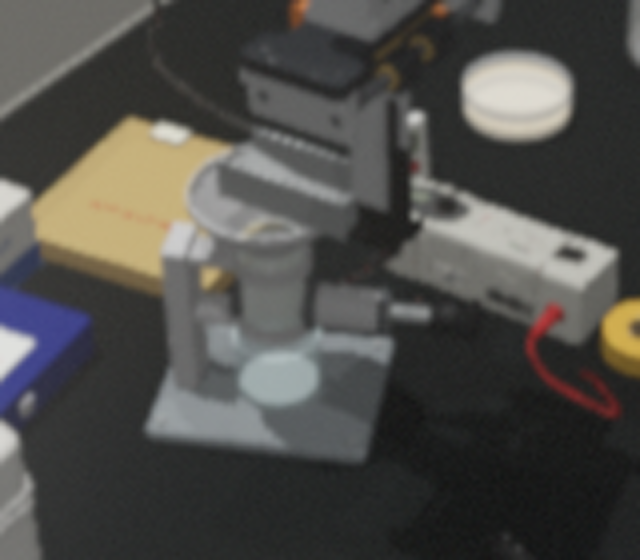

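The scoop is level again on the rim. The tube shows at (275,290) with no stray balls on the base, but the balls in it are not distinct. I'll lift, shift aside and look down into the funnel.

{"method": "arm_command", "body": {
  "plan": [
    [-1, 0, 0, 0, 0],
    [-1, 0, 0, 0, 0],
    [-1, 0, 0, -0.012, 0],
    [-1, 0, 0, -0.02, 0],
    [-1, 0, 0, -0.015, 0],
    [-1, 0, 0.012, 0, 0],
    [-1, 0, 0.03, 0, 0],
    [-1, 0, 0.03, 0, 0],
    [-1, 0, 0.02, 0, 0],
    [-1, 0, 0, 0, 0]
  ],
  "newtons": 45
}}

```text
clock: 14.9
eef_pos: [530.2, 39.3, 247.2]
eef_rot: [3.141, 0.001, -0.001]
wrist_force: [-0.0, 0.8, -1.0]
finger_gap: 11.7
finger_force: 45.0
```

```bash
python3 tilt.py w10; python3 - <<'E'
from h import *
c=cam("wrist"); t=cam("top")
a=cv2.resize(c["img"][0:200,60:320],(520,400)); b=cv2.resize(t["img"][155:215,223:263],(267,400),interpolation=cv2.INTER_CUBIC)
cv2.imwrite("pics/fun.png",np.hstack([a,b]))
for n,x in(("w",c),("t",t)):
    P=cloud(x); r=np.hypot(P[...,0]-615.4,P[...,1]-132.6); print(n,np.percentile(P[r<15][:,2],[5,25,50,75,95]).round())
E
```

```text
14.9 [530.2  39.3 247.2] [-0.   0.8 -1. ] 11.749751141540285 44.99957621097565
15 2414 z pct 5,50,97 [-40. -37. -14.] y [-20.  19.]
30 1740 z pct 5,50,97 [-40. -39. -14.] y [-20.  20.]
45 1853 z pct 5,50,97 [-41. -39. -14.] y [-20.  20.]
60 1947 z pct 5,50,97 [-41. -39. -15.] y [-20.  20.]
75 2121 z pct 5,50,97 [-39. -36. -15.] y [-20.  20.]
90 2313 z pct 5,50,97 [-35. -33. -15.] y [-20.  20.]
105 839 z pct 5,50,97 [-32. -31. -15.] y [-20.  20.]
w [ 94.  96. 104. 109. 116.]
t [ 93.  97. 106. 109. 117.]
```

View pics/fun.png

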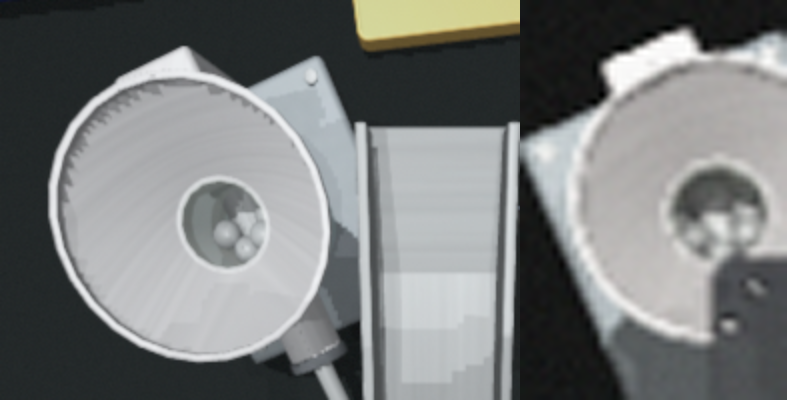

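The crop shows three or more balls clustered on the pin inside the tube, around (240,232), with none stray. Now I'll put the scoop back at its original place.

{"method": "arm_command", "body": {
  "plan": [
    [-1, -0.006, 0.02, 0, 0],
    [-1, -0.011, 0.04, 0, 0],
    [-1, -0.012, 0.04, 0, 0],
    [-1, -0.012, 0.04, 0, 0],
    [-1, -0.012, 0.04, 0, 0],
    [-1, -0.012, 0.04, 0, 0],
    [-1, -0.0065, 0.0205, 0, 0],
    [-1, 0, 0, 0.02, 0],
    [-1, 0, 0, 0.035, 0],
    [-1, 0, 0, 0.04, 0],
    [-1, 0, 0, 0.04, 0],
    [-1, 0, 0, 0.035, 0],
    [-1, 0, 0, 0.025, 0],
    [-1, 0, 0, 0.014, 0],
    [-1, 0, 0, 0.007, 0],
    [-1, 0, 0, 0, 0]
  ],
  "newtons": 45
}}

```text
clock: 17.05
eef_pos: [459.3, -199.7, 32.0]
eef_rot: [3.141, -0.0, 0.001]
wrist_force: [0.6, 1.0, -0.4]
finger_gap: 11.4
finger_force: 45.0
```

{"method": "arm_command", "body": {
  "plan": [
    [-1, 0, 0, 0.003, 0],
    [-1, 0, 0, 0.002, 0],
    [-1, 0, 0, 0.001, 0],
    [-1, 0, 0, 0.001, 0],
    [-1, 0, 0, 0, 0]
  ],
  "newtons": 15
}}

```text
clock: 17.68
eef_pos: [459.1, -199.8, 24.9]
eef_rot: [3.141, -0.0, 0.001]
wrist_force: [-2.0, -0.4, 0.7]
finger_gap: 11.9
finger_force: 15.0
```

{"method": "arm_command", "body": {
  "plan": [
    [-1, 0, 0, 0, 0],
    [-1, 0, 0, 0, 0],
    [-0.5, 0, 0, 0, 0],
    [0, 0, 0, 0, 0],
    [0, 0, 0, 0, 0],
    [0, 0, 0, 0, 0],
    [0, 0, 0, -0.02, 0],
    [0, 0, 0, -0.035, 0],
    [0, 0, 0, -0.035, 0],
    [0, 0, 0, -0.035, 0],
    [0, 0, 0, -0.03, 0],
    [0, 0, 0, 0, 0]
  ],
  "newtons": 3
}}

```text
clock: 19.18
eef_pos: [459.8, -200.1, 181.7]
eef_rot: [3.14, -0.003, 0.001]
wrist_force: [0.1, 0.9, -0.8]
finger_gap: 47.0
finger_force: 0.0
```

```bash
python3 - <<'E'
from h import *
s=manip.read_state(); print(s["clock"],s["eef_pos"],s["finger_gap"])
c=cam("wrist"); P=cloud(c)
Q=P[(P[...,2]>60)&(P[...,2]<82)&(abs(P[...,0]-458)<30)&(abs(P[...,1]+200)<20)]
print("handle",cv2.minAreaRect(Q[:,:2].astype(np.float32)),Q[:,2].mean())
Q=P[(P[...,2]>20)&(P[...,2]<40)&(P[...,0]>470)&(P[...,0]<600)&(abs(P[...,1]+200)<32)]
for a in range(475,580,25):
    q=Q[(Q[:,0]>a)&(Q[:,0]<a+25)]; print(a,np.percentile(q[:,2],90).round(1))
# knob from top view
c=cam("top"); P=cloud(c)
ax=lambda q:(q[:,:2].mean(0))
m=(P[...,2]>60)&(P[...,2]<112)&(P[...,0]>470)&(P[...,0]<575)&(abs(P[...,1]-95)<45)
Q=P[m]; d=Q[:,:2]-[615.4,132.6]; r=np.hypot(*d.T)
for a in range(60,150,8):
    k=(r>=a)&(r<a+8)
    if k.sum()>2: print(a,k.sum(),Q[k].mean(0).round(1),Q[k].max(0).round(),np.degrees(np.arctan2(-d[k].mean(0)[1],-d[k].mean(0)[0])).round(1))
E
```

```text
19.175 [ 459.83869721 -200.08215903  181.69010417] 47.00955008530987
handle ((454.1926574707031, -200.33502197265625), (11.840423583984375, 29.036287307739258), 89.78770446777344) 64.08394073535639
475 29.4
500 29.6
525 29.7
550 29.7Traceback (most recent call last):
  File "<stdin>", line 8, in <module>
    return _quantile_unchecked(
        a, q, axis, out, overwrite_input, method, keepdims, weights)
    return _ureduce(a,
                    func=_quantile_ureduce_func,
    ...<5 lines>...
                    overwrite_input=overwrite_input,
                    method=method)
    r = func(a, **kwargs)
    result = _quantile(arr,
                       quantiles=q,
    ...<2 lines>...
                       out=out,
                       weights=wgt)
    slices_having_nans = np.isnan(arr[-1, ...])
                                  ~~~^^^^^^^^^
IndexError: index -1 is out of bounds for axis 0 with size 0
```

The scoop is upright and level, with wall tops at about 29.5 mm all along. Now I'll move above the knob and take a close look.

{"method": "arm_command", "body": {
  "plan": [
    [0, 0.004, -0.028, 0, 0],
    [0, 0.0065, -0.041, 0, 0],
    [0, 0.0065, -0.041, 0, 0],
    [0, 0.0065, -0.041, 0, 0],
    [0, 0.0065, -0.041, 0, 0],
    [0, 0.0065, -0.041, 0, 0],
    [0, 0.005, -0.034, 0, 0],
    [0, 0.0035, -0.024, 0, 0],
    [0, 0, 0, 0, -0.12],
    [0, 0, 0, 0, -0.12],
    [0, 0, 0, 0, -0.12],
    [0, 0, 0, 0, 0],
    [0, 0, 0, 0, 0]
  ],
  "newtons": 40
}}

```text
clock: 20.85
eef_pos: [503.6, 91.3, 179.1]
eef_rot: [-3.141, 0.001, 0.358]
wrist_force: [-0.3, 0.3, 0.2]
finger_gap: 47.1
finger_force: 0.0
```

```bash
python3 - <<'E'
from h import *
s=manip.read_state(); print(s["clock"],s["eef_pos"],s["eef_rot"],s["joints"][5])
c=cam("wrist"); cv2.imwrite("pics/w12.png",c["img"]); P=cloud(c)
F=np.array([615.4,132.6])
T=P[(P[...,2]>60)&(P[...,2]<115)]; d=T[:,:2]-F; r=np.hypot(*d.T); an=np.degrees(np.arctan2(-d[:,1],-d[:,0]))
k=(r>55)&(r<160)&(an>0)&(an<45); T=T[k]; r=r[k]
for a in range(56,150,5):
    q=T[(r>=a)&(r<a+5)]
    if len(q)>5:
        lo,hi=np.percentile(q,3,0),np.percentile(q,97,0); m=(lo+hi)/2-[*F,0]
        w=q[q[:,2]>q[:,2].max()-4].mean(0)-[*F,0]
        print(a,len(q),hi[2].round(),"ang",np.degrees(np.arctan2(-m[1],-m[0])).round(1),np.degrees(np.arctan2(-w[1],-w[0])).round(1))
E
```

```text
20.85 [503.62874298  91.26349948 179.0742818 ] [-3.14136987e+00  1.01516398e-03  3.58026579e-01] 1.3204983598190174
56 76 101.0 ang 22.9 22.7
61 223 101.0 ang 22.7 22.8
66 215 101.0 ang 22.9 22.6
71 232 102.0 ang 22.7 22.8
76 83 102.0 ang 22.5 22.9
81 72 92.0 ang 22.7 22.8
86 64 92.0 ang 22.8 22.8
91 61 91.0 ang 22.7 22.7
96 65 92.0 ang 22.8 22.7
101 157 98.0 ang 22.8 23.1
106 154 98.0 ang 22.8 22.9
111 149 98.0 ang 22.8 22.7
116 144 98.0 ang 22.7 22.8
121 151 98.0 ang 22.7 22.8
126 153 100.0 ang 22.7 22.8
131 238 102.0 ang 22.8 22.7
```

View pics/w12.png

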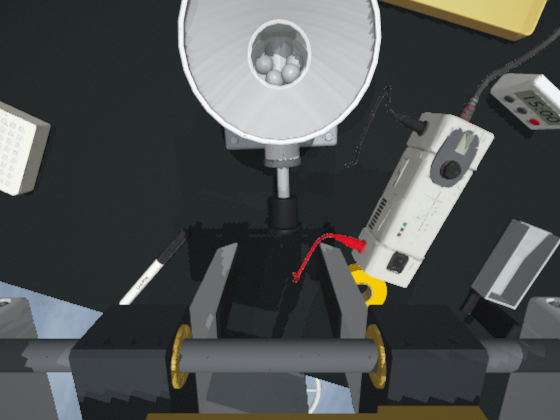

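The wrist view shows the knob axis running from (285,150) to (284,228), and the balls in the tube at (278,70). The axis is at 22.8° and the pads straddle it. I'll descend and close on the knob.

{"method": "arm_command", "body": {
  "plan": [
    [0, 0, 0, 0, -0.04],
    [0, 0.002, 0.0052, 0, 0],
    [0, 0, 0, 0.018, 0],
    [0, 0, 0, 0.02, 0],
    [0, 0, 0, 0.02, 0],
    [0, 0, 0, 0.02, 0],
    [0, 0, 0, 0.02, 0],
    [0, 0, 0, 0.015, 0],
    [0, 0, 0, 0, 0],
    [-0.3, 0, 0, 0, 0],
    [-0.6, 0, 0, 0, 0],
    [-1, 0, 0, 0, 0],
    [-1, 0, 0, 0, 0],
    [-1, 0, 0, 0, 0],
    [-1, 0, 0, 0, 0],
    [-1, 0, 0, 0, 0],
    [-1, 0, 0, 0, 0]
  ],
  "newtons": 40
}}

```text
clock: 23.02
eef_pos: [508.0, 87.5, 67.2]
eef_rot: [-3.142, -0.001, 0.401]
wrist_force: [-1.9, 3.5, 5.3]
finger_gap: 22.9
finger_force: 40.0
```

{"method": "arm_command", "body": {
  "plan": [
    [-1, -0.008, 0, 0, 0],
    [-1, -0.01, 0, 0, 0],
    [-1, -0.01, 0, 0, 0],
    [-1, -0.008, 0, 0, 0],
    [-1, -0.005, 0, 0, 0],
    [-1, -0.003, 0, 0, 0],
    [-1, 0, 0, 0, 0],
    [-1, 0, 0, 0, 0]
  ],
  "newtons": 50
}}

```text
clock: 24.02
eef_pos: [468.2, 70.8, 67.3]
eef_rot: [-3.142, -0.003, 0.401]
wrist_force: [5.5, 8.5, 1.1]
finger_gap: 22.9
finger_force: 50.0
```

{"method": "arm_command", "body": {
  "plan": [
    [-1, -0.001, 0, 0, 0],
    [-1, -0.001, 0, 0, 0],
    [-1, -0.001, 0, 0, 0],
    [-1, -0.001, 0, 0, 0],
    [-1, 0, 0, 0, 0],
    [-1, 0, 0, 0, 0]
  ],
  "newtons": 50
}}

```text
clock: 24.78
eef_pos: [465.4, 69.6, 67.4]
eef_rot: [3.141, -0.006, 0.401]
wrist_force: [12.3, 12.4, -3.2]
finger_gap: 22.8
finger_force: 50.0
```

```bash
python3 - <<'E'
from h import *
for i in range(3):
    s=manip.read_state(); print(s["clock"],s["eef_pos"].round(1),s["wrist_force"].round(1)); c=cam("wrist")
P=cloud(c); F=np.array([615.4,132.6])
T=P[(P[...,2]>60)&(P[...,2]<115)]; d=T[:,:2]-F; u=np.array([-.922,-.388]); a=d@u; b=d@np.array([.388,-.922])
k=(abs(b)<18)&(a>55)&(a<200)
for x in range(70,190,4):
    q=T[k&(a>=x)&(a<x+4)]
    if len(q)>5: print(x,np.percentile(q[:,2],97).round(),end="; ")
r=np.hypot(P[...,0]-615.4,P[...,1]-132.6); print("\nbore z",np.percentile(P[r<16][:,2],[5,25,50,75,95]).round())
sc=cam("scene")["img"]; i=c["img"]; cv2.imwrite("pics/fin.png",np.hstack([cv2.resize(i[0:260,150:410],(400,400)),cv2.resize(sc[180:270,210:300],(400,400),interpolation=cv2.INTER_CUBIC)]))
E
```

```text
24.775 [465.4  69.6  67.4] [12.3 12.4 -3.2]
24.825 [465.4  69.6  67.4] [11.8 12.9 -3.7]
24.875 [465.4  69.6  67.4] [12.6 11.2 -3.6]
70 102.0; 74 102.0; 78 94.0; 82 92.0; 86 92.0; 90 92.0; 94 92.0; 98 91.0; 102 92.0; 106 92.0; 110 92.0; 114 91.0; 118 91.0; 122 92.0; 126 92.0; 130 92.0; 134 91.0; 138 91.0; 142 92.0; 146 91.0; 150 113.0; 154 114.0; 158 109.0; 162 110.0; 166 111.0; 170 105.0; 174 101.0; 178 102.0; Traceback (most recent call last):
  File "<stdin>", line 10, in <module>
    return _quantile_unchecked(
        a, q, axis, out, overwrite_input, method, keepdims, weights)
    return _ureduce(a,
                    func=_quantile_ureduce_func,
    ...<5 lines>...
                    overwrite_input=overwrite_input,
                    method=method)
    r = func(a, **kwargs)
    result = _quantile(arr,
                       quantiles=q,
    ...<2 lines>...
                       out=out,
                       weights=wgt)
    slices_having_nans = np.isnan(arr[-1, ...])
                                  ~~~^^^^^^^^^
IndexError: index -1 is out of bounds for axis 0 with size 0
```

Travel is about 46 mm and the force is now above the spring's, so the plunger is at its stop. I'll check the jar and the surroundings.

```bash
python3 - <<'E'
from h import *
sc=cam("scene")["img"]; t=cam("top"); i=t["img"]; w=cam("wrist")["img"]
cv2.imwrite("pics/fin.png",np.hstack([cv2.resize(w[0:130,200:330],(400,400),interpolation=cv2.INTER_CUBIC),cv2.resize(sc[180:270,210:300],(400,400),interpolation=cv2.INTER_CUBIC)]))
P=cloud(t); r=np.hypot(P[...,0]-615.4,P[...,1]-132.6); q=P[r<15]; print(len(q),np.percentile(q[:,2],[0,25,50,75,100]).round())
o=dict(np.load("top0.npz"))["img"]
for n,(u0,u1,v0,v1) in dict(rack=(118,180,235,280),tape=(305,336,248,280),timer=(328,362,158,180)).items():
    print(n,np.abs(i[v0:v1,u0:u1].astype(int)-o[v0:v1,u0:u1]).mean().round(2))
s=manip.read_state(); print(s["clock"],s["eef_pos"].round(1),s["wrist_force"].round(1))
E
```

```text
42 [12. 17. 21. 31. 36.]
rack 1.31
tape 27.01
timer 1.96
25.075 [465.4  69.6  67.4] [11.9 12.5 -3.6]
```

View pics/fin.png

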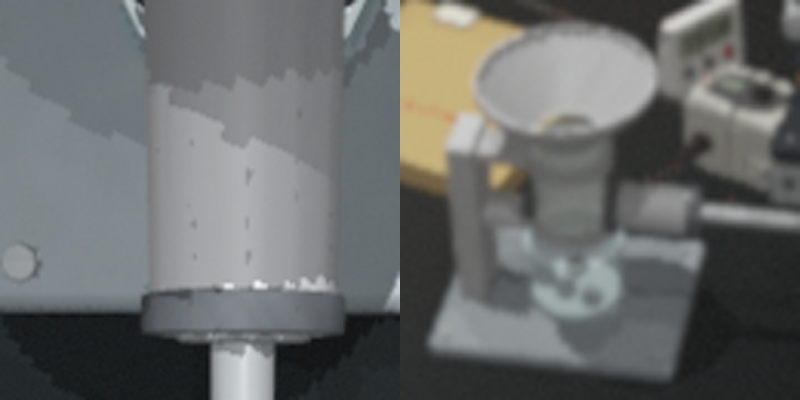

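The scene crop shows the balls in the jar around (575,285) and an empty tube. Depth inside the bore is at most 36 mm. The tape area differs only because the hand blocks the view; the fingers stayed well above it. Handing in.

```bash
python3 -c "
from cell import ticket; print(ticket.sign_off())"
```

```text
the job is handed in; nothing more can be done
None
```

I handed the job in: the balls were poured into the tube and then dropped into the jar, the scoop stands upright on the bench, and the hand is holding the plunger at its stop. The tube was empty afterwards, but I never counted all four balls one by one. The rack and timer have not moved; the hand hid the tape in the last view, though the fingers never went near it.

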